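# Roll the spice jar home with the bench scraper

### The arm

A 6-joint arm with a two-finger parallel gripper is mounted at the origin on a cart in front of the work surface, level with it; the furniture and walls round the work are solid. World frame = base frame: x ahead of the robot, y to its left, z up, the work surface at z = 0. Lengths are in mm, angles in rad, forces in N, time in s.
With the tool pointing down it reaches from about 400 to 925 mm from the base axis. Payload 12.5 kg.
Tool frame: the origin (TCP) lies between the finger pads; the fingertips stand 14 mm ahead of it and the grasp point (between the pads) lies 5 mm behind it; z points along the fingers, y is the line along which they close (so a half turn about z gives the same grasp; the last joint's range is limited). The gripper opens to 95 mm and grips with 3 to 60 N. Pads are 20 mm wide; open, the fingers measure 119 mm over their backs; the gripper's body (75 mm by 180 mm) begins 59 mm behind the grasp point.
Start: joints at [1.163, 0.491, 1.559, -0, 1.092, -0.106], TCP at [185.757, 596.774, 228.661] pointing down, gripper open.
Joint ranges: [-3.1, 3.1], [-0.84, 2.19], [0.05, 2.79], [-1.13, 4.28], [0.06, 2.93], [-2.69, 2.69]. Speed limits (rad/s): [2.22, 2.22, 2.79, 3.14, 3.14, 3.14].

### API

Orientations are given as [roll, pitch, yaw] about the fixed x, y, z axes, in that order (R = Rz(yaw) Ry(pitch) Rx(roll)).
In Python, from cell import env, optics, job gives the robot as it stands. The module is installed in compiled form; this text tells all that it offers.
- The arm moves only by the tool jog_arm, never from a script. Its argument "targets" is a list of rows, each a list of 2 entries, a list of its own where there are three numbers: the shift along the tool's x, y, z in units of 0.03 m (1.0 is 0.03 m), then the turn, a rotation vector about the tool's x, y, z in units of 90 degrees (1.0 is 90 degrees). A call has 1 to 12 rows; each row shifts and turns the commanded pose from where the row before left it, along the tool's axes as they then stand; what a row does not reach is not made up. A row lasts 1/12 s, in which the tool goes at most 41.7 mm and 7.16 degrees, less where a joint would pass 70% of its speed; a pose out of reach is approached as far as the arm can. A call with a number of a shift or a turn outside -1 to 1 is refused whole. A call with a gripper value outside its range is refused whole. "claw" is the gripper's target within -1 to 1 (fully open at 1, half-way at 0, shut at -1), set as the call begins (left out, the last holds). The fingers move at their own pace and stop on an object; the grip force is fixed at half the most. Time passes only in rows, so rows that do not move let the fingers close. It gives the time, the measured TCP pose, the force, the opening and the grip force at its end, in the units of the state.
- env.read_state(): the state, without advancing time (a new reading comes with each control period).
- optics.camera(name): name is "scene" or "top" or "wrist"; returns a dict with "frame" (420x560x3 uint8, red, green, blue), "vertical_fov" (degrees; the focal length in pixels is half the picture's height over the tangent of half this angle, whatever the lens; pixels are square), "cx", "cy" (the principal point, pixels), "R" (3x3) and "t" (3): a world point X has camera coordinates R X + t. Camera axes: x right, y down, z forward; pixel columns grow to the right and rows downward; lengths in mm; the calibration is good to about 2 mm. A picture is of the moment at which its call begins. There is no depth.
- job.hand_in(): hands the job in; it is judged then, once.
Trained networks look in a picture, given as the dict that the camera call returned (one of the last four; its "shot" number tells which), for a name from the list of things; names that differ only in an ending like _2 or _b are one class to them, and where a whole thing is asked for, a point or a joint stands for the part that bears it (a point fixed in the world has none). Each returns a list of dicts, best first, with "conf" (0 to 1); they miss things now and then, are a little off and sometimes report something else, mostly with a low value. They report only what shows in the picture. A call takes as long as a camera call. They do not tell look-alikes from the thing itself.
- optics.boxes_of(picture, thing): "pixel" ([row, column] in pixels, amid what is visible of it).
- optics.spot_point(picture, thing): "pixel" ([row, column] in pixels: a listed point, or the origin of a listed thing).
The state is a dict: "clock": time; "q": joint angles; "qd": joint speeds; "effort": joint torques, N m; "eef_pos": TCP position; "tcp_rot": TCP orientation; "contact_force": force on the tool from outside, world axes, zero at the start; "torque": the same for the moment, N m; "grip_width": opening from 0.0 (shut) to 1.0 (fully open); "gripper_force": force on a finger pad.
Only numpy, scipy, OpenCV 4.12 (cv2) and the standard library are available. Lean on these libraries where they do the work, as an engineer would, in place of code of your own. Each camera call takes 0.05 s, during which the arm holds its last target. There are 200 camera calls.

### The job

Take the bench scraper by its handle out of the wooden stand and, with its blade, gently roll the spice jar lying in the jar rack along the lane and over the low ridge until the grey sliding backstop is pushed fully home; lean on the jar there with a steady push of about 9 N (give or take 2 N, and never more than 15 N on the way) for about a second. Then put the scraper back down in its stand, upright and let go, leaving the jar parked behind the ridge. Touch the jar only with the scraper, move the backstop only by way of the jar, and leave the onion, the lemon and the mug where they are.

Things in the scene. Friction and masses are not known exactly. Their poses are not given: they have to be found in the camera images.
- rack: Fixed wooden jar rack, lane 260 mm long. Origin on the worktop, mid-lane, between the runners; x along the lane to the backstop (away from the robot), y left, z up. Runner tops z = 14 mm, at y = +-25 mm. Side walls: inner faces y = -49 and +65 mm, tops z = 32 mm. Rounded steel ridge, 2 mm high, across the runners at x = +62 mm. Rear wall x = 116 to 126 mm, 56 mm high.
- scraper: Bench scraper, loose, 150 g, in its stand. Origin: middle of the blade's bottom edge; z up to the handle, y along the blade, x across it. Polished steel blade 4 mm thick (x), 60 mm wide (y), z = 0 to 66 mm. Black flat-sided handle above it: 24 mm thick (x), 90 mm long (y), z = 66 to 104 mm; grip it from above across its thickness (along x).
- stand: Fixed wooden block, 52 x 100 mm, 72 mm high, on a thin 64 x 116 mm foot. Origin: centre of the underside, z up. A slot from the top, 10 mm wide (x), 72 mm long (y), centred, takes the blade; the handle's underside then rests on the block's top: scraper origin 6 mm above the stand's, on the same axis, its y along the stand's y (either way round).
- jar: Glass spice jar with red cap, about 110 g, loose, lying across the lane on the runners, rolls freely. Origin: centre of its base; z along its axis to the cap, which points to the rack's +y (left). Length 106 mm; body diameter 42 mm, cap (last 21 mm) 44.5 mm.
- jar_mid (a point): Point on the jar's axis 45 mm from its base: in the lane it lies near rack y = 0, at rack z = 35 mm. A blade pushing there square to the lane, centred on rack y = 0, with its lower edge 6 to 12 mm above the runners, clears ridge and walls and touches only the jar's body.
- backstop (a joint): Travel (m) of the rack's grey sliding backstop: 0 fully forward (face at rack x = 66 mm), 0.030 fully home on its hard stop (face at 96 mm, jar's axis at 75 mm). Stays where left; yields to about 2.5 N, with some newtons more while the jar climbs the ridge. Starts at 0 to 0.012.
- backstop_face (a point): Centre of the backstop's front face, 56 mm wide, 36 mm high, at rack y = 0, z = 36 mm; moves with it along rack x. Under a push of 9 N a held scraper gives by some millimetres, so the push has to be felt.
- onion: Red onion, about 83 mm, loose bystander; origin at its underside.
- lemon_loose: Lemon, 75 x 58 x 59 mm, loose bystander; origin at its underside.
- tea_mug: Cream mug, 78 mm wide, 101 mm high, loose bystander; origin at its underside.
Mind the look-alikes: they are no part of the job. What is meant by the scraper is not purple, and is the smaller of those in its own colour.

How it is judged (in metres and radians):
On the way, in this order (a step that is already met when the one before it is completed fails the run):
1. the scraper has been lifted out of its stand (z of scraper in the frame of stand above 0.075 m), for 0.1 s.
2. the backstop is fully home and the scraper leans on the jar there with 7 to 11 N for 0.4 s (value of joint backstop above 0.028 m and contact force between scraper and jar between 7 and 11 N), for 0.4 s.
At the end, for the whole second after the job is handed in: Backstop within 2 mm of fully home; jar lying on the runners behind the ridge (height within 3 mm, across the lane within 0.12 rad, axis 68 to 80 mm along rack x); scraper released in the stand's slot, upright (0.1 rad), down within 4 mm and 12 mm of centre; both at rest (value of joint backstop above 0.028 m and x of jar_mid in the frame of rack between 0.068 and 0.08 m and z of jar_mid in the frame of rack between 0.032 and 0.038 m and angle between the z axis of jar and the y axis of rack, either way round below 0.12 rad and horizontal distance between scraper and stand below 0.012 m and z of scraper in the frame of stand below 0.01 m and angle between scraper's own z axis and vertical below 0.1 rad and linear speed of each of jar, scraper below 0.02 m/s); the robot touches nothing.
It fails at once if the scraper pushes the jar with more than 16 N (contact force between scraper and jar above 16 N).
It fails at once if the robot itself touches the jar or moves the backstop (contact force between any of the fingers, the arm and jar above 0.5 N or contact force between any of the fingers, the arm and backstop above 0.5 N).
It fails at once if the scraper pushes the backstop directly (contact force between scraper and backstop above 1 N).
It fails at once if the jar is lifted or knocked out of the lane (z of jar_mid in the frame of rack above 0.06 m).
It fails at once if the onion, lemon or mug is moved more than 20 mm (distance of any of onion, lemon_loose, tea_mug from where it was at the start of the episode above 0.02 m).
It also fails if it takes over 72 s, if anything falls off the work surface, if the arm or the gripper's body presses on something with over 40 N, if the wrist force passes 120 N, or if a joint passes its speed limit or range.

## Working session

There is one attempt and no reset: what is moved stays moved. The work goes in short steps, Python scripts to look and compute and a tool call to move; the robot and the scene stay as the last step left them, time stands still between calls to the robot, and variables do not carry over. Pictures are saved under pics/ and viewed, at most 10 in all, crops included, and the job is handed in when it is done.

Besides the shell and the picture viewer there is one more tool, called after "Request:" in YAML: its name, and indented under it one key for each argument. jog_arm: Moves the arm, as the interface text tells. Shifts and turns lie within -1 to 1; 1 stands for 0.03 m of shift or 90 degrees of turn. Its arguments: {"type":"object","properties":{"targets":{"type":"array","items":{"type":"array"}},"claw":{"type":"number"}},"required":["targets"]}

```bash
mkdir -p pics
cat > h.py <<'E'
import numpy as np, cv2
from cell import env, optics, job
def K(p):
    f=p["frame"].shape[0]/2/np.tan(np.radians(p["vertical_fov"])/2); return f
def ray(p,px):
    f=K(p); R=np.array(p["R"]);t=np.array(p["t"])
    d=R.T@np.array([(px[1]-p["cx"])/f,(px[0]-p["cy"])/f,1]); return -R.T@t,d
def onz(p,px,z):
    c,d=ray(p,px); return c+d*(z-c[2])/d[2]
def tri(obs):
    A=np.zeros((3,3));b=np.zeros(3)
    for p,px in obs:
        c,d=ray(p,px); d=d/np.linalg.norm(d); M=np.eye(3)-np.outer(d,d); A+=M;b+=M@c
    return np.linalg.solve(A,b)
def proj(p,X):
    c=np.array(p["R"])@X+np.array(p["t"]); f=K(p); return np.array([p["cy"]+f*c[1]/c[2],p["cx"]+f*c[0]/c[2]])
def save(p,n): cv2.imwrite("pics/"+n,p["frame"][:,:,::-1])
E
python3 - <<'E'
from h import *
np.set_printoptions(precision=1,suppress=True)
P={n:optics.camera(n) for n in("scene","top")}
a=[]
for n,p in P.items():
    a.append(p["frame"]); print(n,"cam",-np.array(p["R"]).T@p["t"],K(p))
    for th in["rack","scraper","stand","jar","jar_mid","backstop_face","onion","lemon_loose","tea_mug"]:
        z={"jar":35,"jar_mid":35,"backstop_face":36,"scraper":6}.get(th,0)
        print(th,[(np.round(o["pixel"]),round(o["conf"],2),onz(p,o["pixel"],z)[:2]) for o in optics.spot_point(p,th)[:4]], "BOX",[(np.round(o["pixel"]),round(o["conf"],2)) for o in optics.boxes_of(p,th)[:4]] if th in("scraper","stand") else "")
    cv2.imwrite(f"pics/{n}.png",cv2.resize(p["frame"][:,:,::-1],(800,600)))
print({k:np.round(v,3) for k,v in env.read_state().items()})
E
```

```text
scene cam [-778.2 1023.5  945. ] 524.548063612744
rack [(array([209., 349.]), 0.65, array([ 560.1, -189.9]))] BOX 
scraper [(array([275., 206.]), 0.71, array([468.4, 469.6])), (array([294., 156.]), 0.56, array([467.8, 632.6]))] BOX [(array([274., 150.]), 0.75), (array([236., 252.]), 0.68), (array([256., 205.]), 0.58)]
stand [(array([259., 250.]), 0.69, array([477.3, 303. ])), (array([201., 370.]), 0.22, array([ 569.7, -306.7]))] BOX [(array([254., 249.]), 0.84)]
jar [] BOX 
jar_mid [(array([210., 363.]), 0.68, array([ 475.1, -183.6]))] BOX 
backstop_face [(array([194., 335.]), 0.67, array([ 637.6, -181. ]))] BOX 
onion [(array([193., 392.]), 0.63, array([ 568.6, -426.4]))] BOX 
lemon_loose [] BOX 
tea_mug [(array([240., 312.]), 0.65, array([458.1,  66.2]))] BOX 
top cam [ 226.2  113.3 1517.1] 480.53164080421567
rack [(array([205., 368.]), 0.75, array([ 571.8, -183.9]))] BOX 
scraper [(array([251., 166.]), 0.83, array([457.9, 472.7])), (array([244., 215.]), 0.8, array([471.2, 317.4])), (array([247., 113.]), 0.53, array([481.5, 640.8]))] BOX [(array([238., 214.]), 0.84), (array([249., 
[... 357 characters left out ...]
 0.46, array([ 633.3, -171.5]))] BOX 
onion [(array([202., 445.]), 0.93, array([ 563.7, -432. ]))] BOX 
lemon_loose [(array([234., 450.]), 0.69, array([ 458.4, -433.9]))] BOX 
tea_mug [(array([248., 293.]), 0.74, array([443.4,  70.4])), (array([201., 445.]), 0.45, array([ 568.9, -433.3]))] BOX 
{'clock': np.float64(1.2), 'q': array([ 1.2,  0.5,  1.6, -0. ,  1.1, -0.1]), 'qd': array([-0., -0.,  0., -0.,  0., -0.]), 'effort': array([  0. , -61.2, -25.8,   0.1,   0. ,   0. ]), 'eef_pos': array([185.8, 596.8, 228.7]), 'tcp_rot': array([3.1, 0. , 2.8]), 'contact_force': array([-0.8, -0.5,  0.1]), 'torque': array([-0. ,  0. , -0.1]), 'gripper_force': np.float64(0.0), 'grip_width': np.float64(1.0)}
```

View both.

View pics/scene.png

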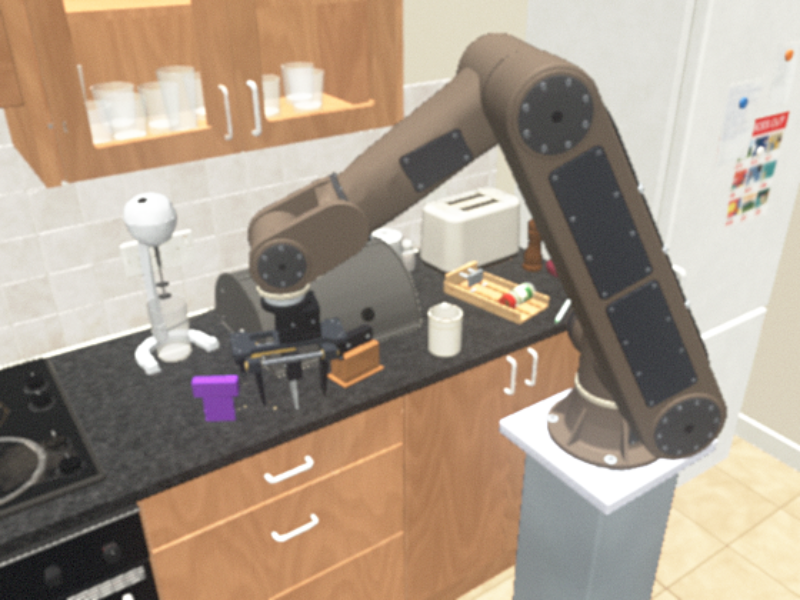

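View pics/top.png

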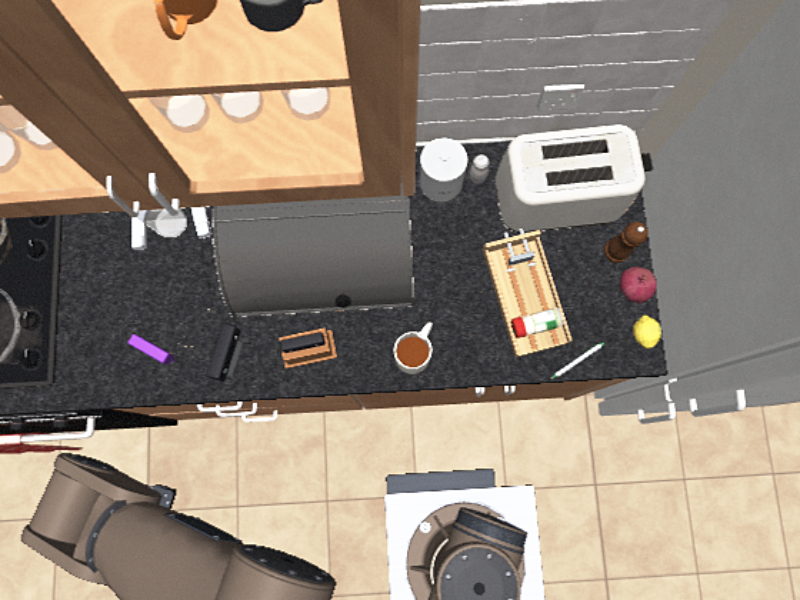

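```bash
cat >> h.py <<'E'
from scipy.spatial.transform import Rotation as Ro
def Rt(s=None): 
    s=s or env.read_state(); return Ro.from_euler("xyz",s["tcp_rot"])
def go(target,yaw=None):
    s=env.read_state(); R=Rt(s); d=R.inv().apply(np.array(target)-s["eef_pos"])/30
    print("pos",np.round(s["eef_pos"],1),"rot",np.round(s["tcp_rot"],4),"shift units total",np.round(d,3))
    if yaw is not None:
        G=Ro.from_euler("xyz",[np.pi,0,yaw]); print("turn units",np.round((R.inv()*G).as_rotvec()/(np.pi/2),4), "(after shift)")
E
python3 -c "
from h import *
go([460,318,290],1.885)"
```

```text
pos [185.8 596.8 228.7] rot [3.1415 0.     2.8398] shift units total [-11.49   -6.155  -2.045]
turn units [ 1.000e-04 -0.000e+00  6.078e-01] (after shift)
```

Request:
jog_arm:
  targets:
    - [[-0.2,-0.1,-0.2],[0,0,0]]
    - [[-0.6,-0.3,-0.3],[0,0,0]]
    - [[-0.98,-0.52,-0.3],[0,0,0]]
    - [[-0.98,-0.52,-0.3],[0,0,0]]
    - [[-0.98,-0.52,-0.3],[0,0,0]]
    - [[-0.98,-0.52,-0.2],[0,0,0]]
    - [[-0.98,-0.52,-0.1],[0,0,0]]
    - [[-0.98,-0.52,-0.1],[0,0,0]]
    - [[-0.98,-0.52,-0.1],[0,0,0]]
    - [[-0.98,-0.52,0],[0,0,0]]
    - [[-0.98,-0.52,0],[0,0,0]]
    - [[-0.98,-0.52,0],[0,0,0]]
  claw: 1

```text
clock: 2.2
eef_pos: [440.5, 340.1, 286.4]
tcp_rot: [3.141, 0.001, 2.84]
contact_force: [-0.8, 0.6, 0.6]
grip_width: 0.998
gripper_force: 0.0
```

Request:
jog_arm:
  targets:
    - [[-0.98,-0.52,0],[0,0,0]]
    - [[-0.7,-0.4,0],[0,0,0]]
    - [[0,0,0],[0,0,0.076]]
    - [[0,0,0],[0,0,0.076]]
    - [[0,0,0],[0,0,0.076]]
    - [[0,0,0],[0,0,0.076]]
    - [[0,0,0],[0,0,0.076]]
    - [[0,0,0],[0,0,0.076]]
    - [[0,0,0],[0,0,0.076]]
    - [[0,0,0],[0,0,0.076]]
    - [[0,0,0],[0,0,0]]
    - [[0,0,0],[0,0,0]]

```text
clock: 3.2
eef_pos: [479.4, 300.2, 286.0]
tcp_rot: [3.141, -0.0, 1.888]
contact_force: [-0.4, -0.3, 0.1]
grip_width: 1.0
gripper_force: 0.0
```

Run:
```python
from h import *
np.set_printoptions(precision=1,suppress=True)
p=optics.camera("wrist"); q=optics.camera("top")
save(p,"w1.png"); np.savez("w1.npz",**{k:np.array(v) for k,v in p.items()}); np.savez("t1.npz",**{k:np.array(v) for k,v in q.items()})
print("cam",-np.array(p["R"]).T@p["t"])
for n,P in(("w",p),):
  for th,z in(("scraper",6),("stand",0)):
    print(n,th,[(np.round(o["pixel"]),round(o["conf"],2),onz(P,o["pixel"],z)[:2]) for o in optics.spot_point(P,th)[:4]])
go([460,318,290],1.885)
```

```text
cam [454.6 375.1 442.1]
w scraper [(array([ 58., 307.]), 0.75, array([461.3, 472. ])), (array([171., 275.]), 0.71, array([467. , 312.3]))]
w stand [(array([172., 281.]), 0.63, array([476.6, 312.9]))]
pos [479.4 300.4 285.8] rot [ 3.1 -0.   1.9] shift units total [ 0.8 -0.4 -0.1]
turn units [ 0. -0.  0.] (after shift)
```

View pics/w1.png

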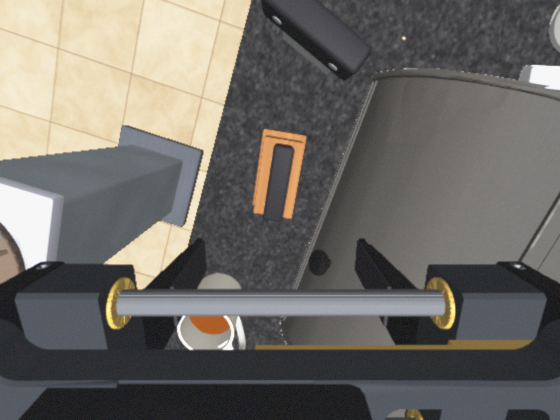

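Run:
```python
from h import *
p=dict(np.load("w1.npz")); f=p["frame"]
c=f[120:230,240:325]; cv2.imwrite("pics/w1c.png",cv2.resize(c[:,:,::-1],None,fx=7,fy=5.4,interpolation=cv2.INTER_NEAREST) if 0 else cv2.resize(c[:,:,::-1],(460,594),interpolation=cv2.INTER_CUBIC))
```

```text
(no output)
```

View pics/w1c.png

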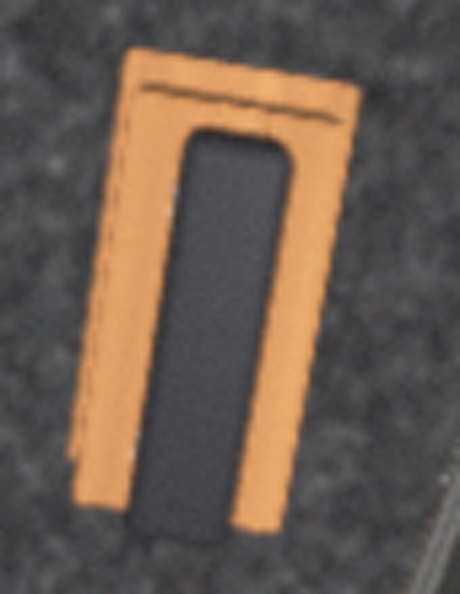

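Run:
```python
from h import *
np.set_printoptions(precision=1,suppress=True)
p=dict(np.load("w1.npz"))
C=np.array([(183,128),(295,140),(233,543),(128,535)],float)
px=np.c_[120+C[:,1]/5.4,240+C[:,0]/5.41]
W=np.array([onz(p,q,110) for q in px]); print(W)
print("centre",W.mean(0)); 
e=(W[0]+W[1]-W[2]-W[3])[:2]; print("len",np.linalg.norm(e)/2,"yaw y axis-90",np.degrees(np.arctan2(e[1],e[0]))-90,"wid",np.linalg.norm(W[0]-W[1]),np.linalg.norm(W[2]-W[3]))
B=[onz(p,(120+y/5.4,240+x/5.41),72) for x,y in((340,120),(280,532),(75,505),(140,85))];B=np.array(B);print(B,B.mean(0))
for P in(p,):
  print(optics.spot_point(optics.camera("wrist"),"rack")[:1])
```

```text
[[453.4 355.6 110. ]
 [476.  360.5 110. ]
 [491.4 273.6 110. ]
 [468.8 268.1 110. ]]
centre [472.4 314.5 110. ]
len 88.58715559200387 yaw y axis-90 9.999332404691515 wid 23.18422469134569 23.288351360374264
[[486.8 366.3  72. ]
 [505.7 268.3  72. ]
 [455.8 259.2  72. ]
 [441.  359.5  72. ]] [472.3 313.3  72. ]
[]
```

Run:
```python
from h import *
np.set_printoptions(precision=0,suppress=True)
p=optics.camera("scene")
b=onz(p,(328*.7,421*.7),0); print(b)
for r,c in((325,422),(300,418),(275,408),(255,395),(237,372)):
    o,d=ray(p,(r*.7,c*.7)); print(o+d*(b[1]-o[1])/d[1])
f=p["frame"][140:260,130:310]; cv2.imwrite("pics/s2.png",cv2.resize(f[:,:,::-1],(800,533),interpolation=cv2.INTER_CUBIC))
```

```text
[551.  73.   0.]
[547.  73.  11.]
[565.  73.  74.]
[609.  73. 125.]
[667.  73. 158.]
[776.  73. 169.]
```

View pics/s2.png

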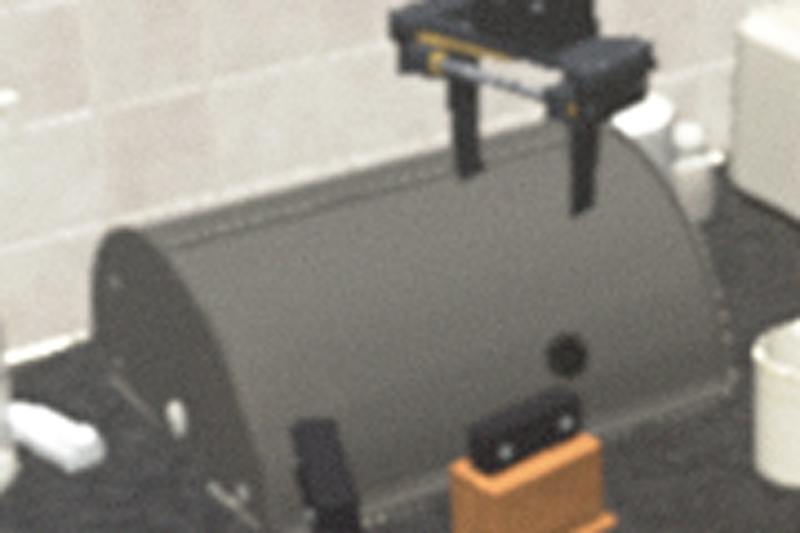

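```bash
python3 -c "
from h import *
s=env.read_state(); print(s['eef_pos'],s['tcp_rot'])
G=Ro.from_euler('xyz',[np.pi,0,1.745]); print(G.inv().apply(np.array([472.4,314.5,90])-s['eef_pos'])/30)"
```

```text
[479.35228286 300.48275559 285.65774047] [ 3.14157009e+00 -6.34022382e-05  1.88580637e+00]
[ 0.50033629 -0.14725118  6.52192468]
```

Request:
jog_arm:
  targets:
    - [[0,0,0],[0,0,0.045]]
    - [[0,0,0],[0,0,0.045]]
    - [[0.25,-0.07,0.3],[0,0,0]]
    - [[0.25,-0.075,0.8],[0,0,0]]
    - [[0,0,0.9],[0,0,0]]
    - [[0,0,0.9],[0,0,0]]
    - [[0,0,0.9],[0,0,0]]
    - [[0,0,0.9],[0,0,0]]
    - [[0,0,0.6],[0,0,0]]
    - [[0,0,0.3],[0,0,0]]
    - [[0,0,0],[0,0,0]]
    - [[0,0,0],[0,0,0]]

```text
clock: 4.55
eef_pos: [472.5, 314.9, 117.8]
tcp_rot: [-3.141, -0.0, 1.745]
contact_force: [0.7, -0.3, 1.1]
grip_width: 0.999
gripper_force: 0.0
```

Run:
```python
from h import *
p=optics.camera("wrist"); save(p,"w2.png"); go([472.4,314.5,90],1.745)
f=np.array(p["frame"])
for k in ((472.4,314.5),): 
  for dx,dy in((-12,-45),(-12,45),(12,45),(12,-45)):
    c,s_=np.cos(np.radians(10)),np.sin(np.radians(10))
    print(proj(p,np.array([k[0]+c*dx-s_*dy,k[1]+s_*dx+c*dy,110])))
```

```text
pos [472.8 315.  118.4] rot [ 3.1405e+00 -4.0000e-04  1.7444e+00] shift units total [-0.013 -0.017  0.948]
turn units [ 0.0007 -0.0003 -0.0004] (after shift)
[323.06460935 262.37916958]
[188.85713573 259.59021493]
[188.83113398 301.49527955]
[323.0568193  298.83726454]
```

View pics/w2.png

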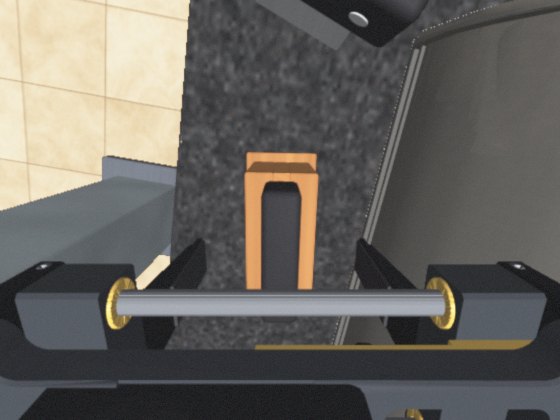

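Request:
jog_arm:
  targets:
    - [[0,0,0.4],[0,0,0]]
    - [[0,0,0.35],[0,0,0]]
    - [[0,0,0.18],[0,0,0]]
    - [[0,0,0],[0,0,0]]
    - [[0,0,0],[0,0,0]]

```text
clock: 5.02
eef_pos: [472.6, 314.6, 89.9]
tcp_rot: [-3.142, -0.0, 1.744]
contact_force: [0.9, 0.7, -0.5]
grip_width: 1.001
gripper_force: 0.0
```

Request:
jog_arm:
  targets:
    - [[0,0,0],[0,0,0]]
    - [[0,0,0],[0,0,0]]
    - [[0,0,0],[0,0,0]]
    - [[0,0,0],[0,0,0]]
    - [[0,0,0],[0,0,0]]
    - [[0,0,0],[0,0,0]]
    - [[0,0,0],[0,0,0]]
    - [[0,0,0],[0,0,0]]
    - [[0,0,0],[0,0,0]]
    - [[0,0,0],[0,0,0]]
    - [[0,0,0],[0,0,0]]
    - [[0,0,0],[0,0,0]]
  claw: -1

```text
clock: 6.02
eef_pos: [472.5, 314.5, 89.7]
tcp_rot: [-3.142, -0.0, 1.743]
contact_force: [-0.4, 0.3, -0.0]
grip_width: 0.251
gripper_force: 29.9
```

Request:
jog_arm:
  targets:
    - [[0,0,-0.1],[0,0,0]]
    - [[0,0,-0.3],[0,0,0]]
    - [[0,0,-0.5],[0,0,0]]
    - [[0,0,-0.7],[0,0,0]]
    - [[0,0,-0.9],[0,0,0]]
    - [[0,0,-0.9],[0,0,0]]
    - [[0,0,-0.9],[0,0,0]]
    - [[0,0,-0.7],[0,0,0]]
    - [[0,0,-0.5],[0,0,0]]
    - [[0,0,-0.2],[0,0,0]]
    - [[0,0,0],[0,0,0]]
    - [[0,0,0],[0,0,0]]

```text
clock: 7.02
eef_pos: [472.2, 314.4, 260.4]
tcp_rot: [-3.141, 0.0, 1.743]
contact_force: [-0.1, -0.4, -1.3]
grip_width: 0.25
gripper_force: 29.9
```

Run:
```python
from h import *
np.set_printoptions(precision=1,suppress=True)
print(env.read_state()["contact_force"])
p=optics.camera("top"); f=p["frame"][150:260,330:410]
cv2.imwrite("pics/t2.png",cv2.resize(f[:,:,::-1],(436,600),interpolation=cv2.INTER_CUBIC))
np.savez("t2.npz",**{k:np.array(v) for k,v in p.items()})
go([480,-160,250],1.745)
```

```text
[-0.1 -0.4 -1.3]
pos [472.1 314.3 259.9] rot [-3.1  0.   1.7] shift units total [-15.6  -2.5   0.3]
turn units [-0.  0. -0.] (after shift)
```

View pics/t2.png

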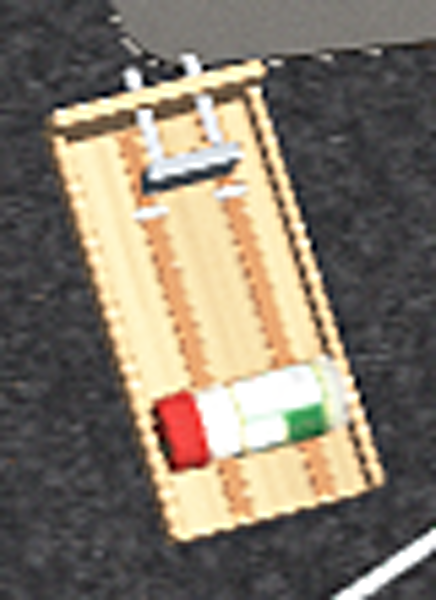

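Run:
```python
from h import *
np.set_printoptions(precision=1,suppress=True)
p=dict(np.load("t2.npz"))
w=lambda x,y,z:onz(p,(150+y/5.4545,330+x/5.45),z)
L,R=w(150,213,16),w(232,190,16); n,m=w(240,512,14),w(320,488,14)
print(L,R,n,m); d=((L+R)-(n+m))/2; print("yaw",np.degrees(np.arctan2(d[1],d[0])),"len",np.linalg.norm(d[:2]),"wid",np.linalg.norm(L-R),np.linalg.norm(n-m))
u=d[:2]/np.linalg.norm(d[:2]); print("origin from ridge",((L+R)/2)[:2]-62*u)
print("cap L",w(160,430,35),"base",w(345,390,35))
s=optics.camera("scene")
b=onz(s,(262*.7,432*.7),0);print("toaster base corner",b)
o,dd=ray(s,(205*.7,422*.7)); k=(np.dot((b-o)[:2],dd[:2])/np.dot(dd[:2],dd[:2])); print("top",o+k*dd)
f=s["frame"][110:230,280:420]; cv2.imwrite("pics/s3.png",cv2.resize(f[:,:,::-1],(700,600),interpolation=cv2.INTER_CUBIC))
```

```text
[ 621.7 -150.7   16. ] [ 632.8 -200.6   16. ] [ 440.6 -186.5   14. ] [ 451.8 -234.2   14. ]
yaw 10.833509722154695 len 184.35139483998793 wid 51.103942748699225 49.002173412743666
origin from ridge [ 566.3 -187.3]
cap L [ 487.8 -141.2   35. ] base [ 504.6 -249.8   35. ]
toaster base corner [ 853.  -181.1    0. ]
top [ 871.  -155.8  179.3]
```

View pics/s3.png

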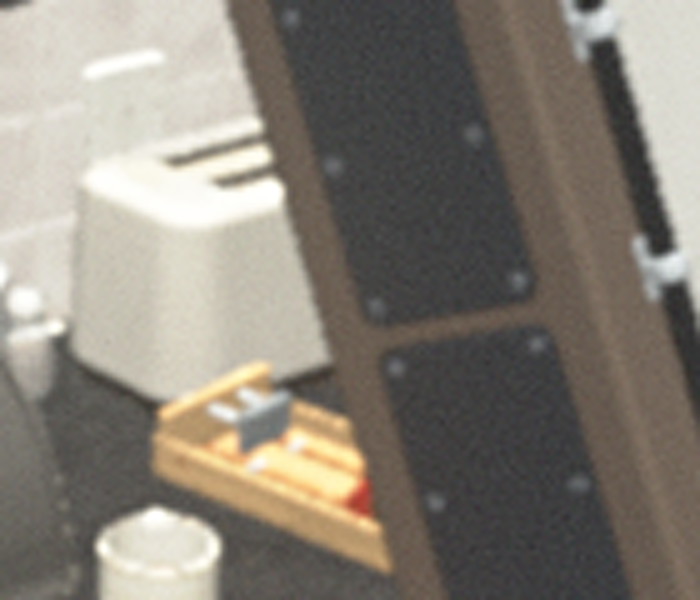

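Run:
```python
from h import *
np.set_printoptions(precision=1,suppress=True)
s=optics.camera("scene")
b=onz(s,(190,317),0);print(b)
for r in(225,205,190):
  o,d=ray(s,(110+r/5,280+190/5)); k=(np.dot((b-o)[:2],d[:2])/np.dot(d[:2],d[:2])); print(o+k*d)
t=dict(np.load("t2.npz"))
print(onz(t,(228*.7,505*.7),0),onz(t,(218*.7,645*.7),0))
R=(566.3,-187.3); a=np.radians(10.8)
for x,y in((52+97,37),(52+97,-37)): print(R[0]+x*np.cos(a)-y*np.sin(a),R[1]+x*np.sin(a)+y*np.cos(a))
```

```text
[ 766.3 -192.9    0. ]
[ 766.5 -192.7  155.3]
[ 766.8 -192.3  172.3]
[ 767.  -192.1  185. ]
[ 727.2 -149.6    0. ] [ 731.6 -476.     0. ]
705.7276917189027 -123.03555584976556
719.5939089982463 -195.72481240368853
```

```bash
python3 -c "
from h import *
go([443.5,-210.8,240],1.743)"
```

```text
pos [472.2 314.4 259.6] rot [-3.1398e+00  5.0000e-04  1.7434e+00] shift units total [-17.081  -3.946   0.67 ]
turn units [-0.0012  0.0003  0.0002] (after shift)
```

Request:
jog_arm:
  targets:
    - [[-0.25,-0.05,0],[0,0,0]]
    - [[-0.5,-0.1,0],[0,0,0]]
    - [[-0.8,-0.2,0],[0,0,0]]
    - [[-0.85,-0.2,0],[0,0,0]]
    - [[-0.85,-0.2,0],[0,0,0]]
    - [[-0.85,-0.2,0],[0,0,0]]
    - [[-0.85,-0.2,0],[0,0,0]]
    - [[-0.85,-0.2,0],[0,0,0]]
    - [[-0.85,-0.2,0],[0,0,0]]
    - [[-0.85,-0.2,0],[0,0,0]]
    - [[-0.85,-0.2,0],[0,0,0]]
    - [[-0.85,-0.2,0],[0,0,0]]

```text
clock: 8.17
eef_pos: [455.4, 29.4, 260.6]
tcp_rot: [-3.141, 0.0, 1.743]
contact_force: [0.7, -0.4, -1.7]
grip_width: 0.25
gripper_force: 29.9
```

Request:
jog_arm:
  targets:
    - [[-0.85,-0.2,0],[0,0,0]]
    - [[-0.85,-0.2,0],[0,0,0]]
    - [[-0.85,-0.2,0],[0,0,0]]
    - [[-0.85,-0.2,0],[0,0,0]]
    - [[-0.85,-0.2,0],[0,0,0]]
    - [[-0.85,-0.2,0],[0,0,0]]
    - [[-0.85,-0.2,0],[0,0,0]]
    - [[-0.8,-0.2,0.1],[0,0,0]]
    - [[-0.6,-0.1,0.2],[0,0,0]]
    - [[-0.4,0,0.2],[0,0,0]]
    - [[0,0,0.15],[0,0,0]]
    - [[0,0,0],[0,0,0]]

```text
clock: 9.17
eef_pos: [445.2, -206.2, 240.0]
tcp_rot: [-3.14, -0.002, 1.742]
contact_force: [0.1, -0.2, -1.2]
grip_width: 0.249
gripper_force: 29.9
```

Run:
```python
from h import *
np.set_printoptions(precision=1,suppress=True)
p=optics.camera("wrist"); save(p,"w3.png"); np.savez("w3.npz",**{k:np.array(v) for k,v in p.items()})
for th,z in(("rack",0),("jar_mid",35),("jar",35),("backstop_face",36)):
    print(th,[(np.round(o["pixel"]),round(o["conf"],2),onz(p,o["pixel"],z)[:2]) for o in optics.spot_point(p,th)[:3]])
go([443.5,-210.8,240],1.743)
print(env.read_state()["contact_force"])
R=(566.3,-187.3); a=np.radians(10.83)
W=lambda x,y,z:np.array([R[0]+x*np.cos(a)-y*np.sin(a),R[1]+x*np.sin(a)+y*np.cos(a),z])
for k in((62,25,16),(62,-25,16),(-130,25,14),(-130,-25,14),(116,0,56),(-70,0,35)): print(k,proj(p,W(*k)))
```

```text
rack [(array([190., 369.]), 0.57, array([ 566.8, -190.6]))]
jar_mid [(array([196., 321.]), 0.97, array([ 496.6, -203.2]))]
jar [(array([226., 321.]), 0.97, array([ 505.2, -242.7]))]
backstop_face [(array([192., 436.]), 0.9, array([ 637.8, -173.2]))]
pos [ 446.2 -205.5  241.5] rot [3.1 0.  1.7] shift units total [-0.2 -0.1  0.1]
turn units [0. 0. 0.] (after shift)
[ 0.9  0.8 -1.8]
(62, 25, 16) [170.7 422. ]
(62, -25, 16) [207.7 417.7]
(-130, 25, 14) [173.  274.9]
(-130, -25, 14) [209.6 275.7]
(116, 0, 56) [195.6 480.5]
(-70, 0, 35) [194.4 322.3]
```

View pics/w3.png

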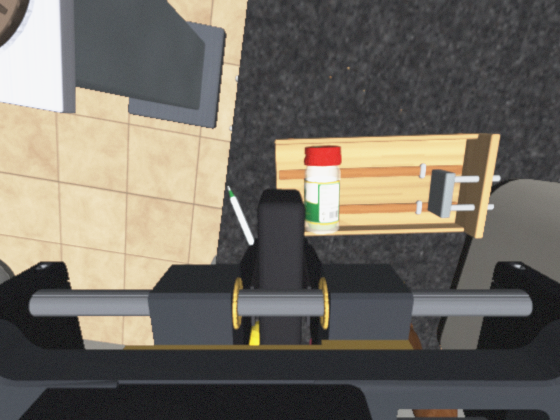

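```bash
python3 -c "
from h import *
go([450.4,-209.9,106.8],1.760)"
```

```text
pos [ 446.2 -205.5  241.5] rot [3.1412e+00 2.0000e-04 1.7445e+00] shift units total [-0.169  0.112  4.491]
turn units [ 0.0003  0.0001 -0.0098] (after shift)
```

Request:
jog_arm:
  targets:
    - [[-0.17,0.11,0.2],[0,0,-0.01]]
    - [[0,0,0.5],[0,0,0]]
    - [[0,0,0.8],[0,0,0]]
    - [[0,0,0.8],[0,0,0]]
    - [[0,0,0.8],[0,0,0]]
    - [[0,0,0.6],[0,0,0]]
    - [[0,0,0.4],[0,0,0]]
    - [[0,0,0.25],[0,0,0]]
    - [[0,0,0.14],[0,0,0]]
    - [[0,0,0],[0,0,0]]
    - [[0,0,0],[0,0,0]]
    - [[0,0,0],[0,0,0]]

```text
clock: 10.42
eef_pos: [450.5, -210.8, 107.2]
tcp_rot: [3.141, 0.001, 1.759]
contact_force: [0.1, 0.7, -1.2]
grip_width: 0.255
gripper_force: 29.9
```

```bash
cat >> h.py <<'E'
O=np.array([566.3,-187.3,0]); A=np.radians(10.83); U=np.array([np.cos(A),np.sin(A),0]); V=np.array([-U[1],U[0],0])
def stat(n=4):
    F=[]
    for i in range(n):
        s=env.read_state(); F.append(s["contact_force"]); p=optics.camera("scene") if i<n-1 else None
    F=np.mean(F,0); d=s["eef_pos"]-O
    print("t",round(s["clock"],2),"rack x,y,z",np.round([d@U,d@V,d[2]],1),"yaw",round(s["tcp_rot"][2],3),"F along",round(F@U,2),"side",round(F@V,2),"z",round(F[2],2),"raw last",np.round(s["contact_force"],1))
E
python3 -c "
from h import *
stat(4); go([450.4,-209.9,106.8],1.760)"
```

```text
t 10.57 rack x,y,z [-118.3   -1.3  107.1] yaw 1.759 F along 0.17 side -0.12 z -1.08 raw last [-0.1 -0.4 -1.3]
pos [ 450.4 -210.8  107.1] rot [3.1407e+00 7.0000e-04 1.7591e+00] shift units total [0.03  0.006 0.01 ]
turn units [ 0.0006  0.0005 -0.0005] (after shift)
```

Request:
jog_arm:
  targets:
    - [[0.03,0.1,0],[0,0,0]]
    - [[0,0.12,0],[0,0,0]]
    - [[0,0.12,0],[0,0,0]]
    - [[0,0.12,0],[0,0,0]]
    - [[0,0.08,0],[0,0,0]]
    - [[0,0.06,0],[0,0,0]]
    - [[0,0.06,0],[0,0,0]]
    - [[0,0.06,0],[0,0,0]]
    - [[0,0.06,0],[0,0,0]]
    - [[0,0.06,0],[0,0,0]]
    - [[0,0.06,0],[0,0,0]]
    - [[0,0.06,0],[0,0,0]]

```text
clock: 11.57
eef_pos: [478.4, -204.4, 106.5]
tcp_rot: [3.142, -0.0, 1.759]
contact_force: [0.0, -0.7, -0.3]
grip_width: 0.252
gripper_force: 29.9
```

Request:
jog_arm:
  targets:
    - [[0,0.06,0],[0,0,0]]
    - [[0,0.06,0],[0,0,0]]
    - [[0,0.06,0],[0,0,0]]
    - [[0,0.06,0],[0,0,0]]
    - [[0,0.06,0],[0,0,0]]
    - [[0,0.06,0],[0,0,0]]
    - [[0,0.06,0],[0,0,0]]
    - [[0,0.06,0],[0,0,0]]
    - [[0,0.06,0],[0,0,0]]
    - [[0,0.06,0],[0,0,0]]
    - [[0,0.06,0],[0,0,0]]
    - [[0,0.06,0],[0,0,0]]

```text
clock: 12.57
eef_pos: [499.7, -200.3, 106.5]
tcp_rot: [3.142, -0.0, 1.759]
contact_force: [-0.1, 0.8, -1.6]
grip_width: 0.252
gripper_force: 29.9
```

Run:
```python
from h import *
np.set_printoptions(precision=1,suppress=True)
stat(3)
p=optics.camera("wrist"); save(p,"w4.png")
for th,z in(("jar_mid",35),("backstop_face",36)):
    for o in optics.spot_point(p,th)[:1]:
        d=onz(p,o["pixel"],z)-O; print(th,round(o["conf"],2),d@U,d@V)
```

```text
t 12.67 rack x,y,z [-67.8  -0.3 106.5] yaw 1.759 F along 0.29 side 0.3 z -1.69 raw last [-0.2  0.2 -1.5]
jar_mid 0.65 -11.028326910517297 8.533772466645708
backstop_face 0.55 72.4391901977565 1.9292031402109013
```

View pics/w4.png

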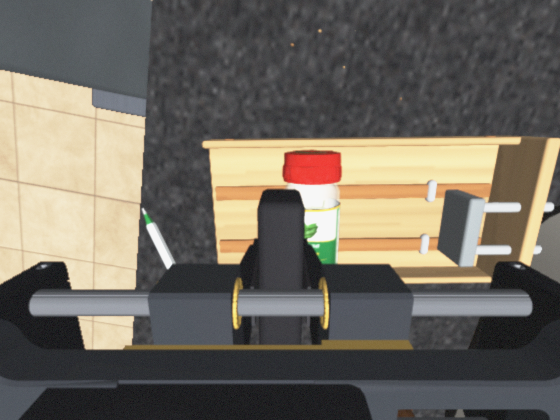

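Request:
jog_arm:
  targets:
    - [[0,0.07,0],[0,0,0]]
    - [[0,0.07,0],[0,0,0]]
    - [[0,0.07,0],[0,0,0]]
    - [[0,0.07,0],[0,0,0]]
    - [[0,0.07,0],[0,0,0]]
    - [[0,0.07,0],[0,0,0]]
    - [[0,0.07,0],[0,0,0]]
    - [[0,0.07,0],[0,0,0]]
    - [[0,0.07,0],[0,0,0]]
    - [[0,0.07,0],[0,0,0]]
    - [[0,0.07,0],[0,0,0]]
    - [[0,0.07,0],[0,0,0]]

```text
clock: 13.82
eef_pos: [524.5, -195.6, 106.5]
tcp_rot: [3.142, -0.0, 1.759]
contact_force: [-0.4, -0.2, -0.7]
grip_width: 0.25
gripper_force: 29.9
```

Request:
jog_arm:
  targets:
    - [[0,0.07,0],[0,0,0]]
    - [[0,0.07,0],[0,0,0]]
    - [[0,0.07,0],[0,0,0]]
    - [[0,0.07,0],[0,0,0]]
    - [[0,0.07,0],[0,0,0]]
    - [[0,0.07,0],[0,0,0]]
    - [[0,0.07,0],[0,0,0]]
    - [[0,0.07,0],[0,0,0]]
    - [[0,0.07,0],[0,0,0]]
    - [[0,0.07,0],[0,0,0]]
    - [[0,0.07,0],[0,0,0]]
    - [[0,0.07,0],[0,0,0]]

```text
clock: 14.82
eef_pos: [549.2, -190.9, 106.5]
tcp_rot: [-3.142, -0.0, 1.759]
contact_force: [-0.5, -0.1, -1.3]
grip_width: 0.249
gripper_force: 29.9
```

Request:
jog_arm:
  targets:
    - [[0,0.07,0],[0,0,0]]
    - [[0,0.07,0],[0,0,0]]
    - [[0,0.07,0],[0,0,0]]
    - [[0,0.07,0],[0,0,0]]
    - [[0,0.07,0],[0,0,0]]
    - [[0,0.07,0],[0,0,0]]
    - [[0,0.07,0],[0,0,0]]
    - [[0,0.07,0],[0,0,0]]
    - [[0,0.07,0],[0,0,0]]
    - [[0,0.07,0],[0,0,0]]
    - [[0,0.06,0],[0,0,0]]
    - [[0,0.05,0],[0,0,0]]

```text
clock: 15.82
eef_pos: [573.1, -186.3, 106.5]
tcp_rot: [3.142, -0.0, 1.759]
contact_force: [-0.8, 0.2, -0.9]
grip_width: 0.25
gripper_force: 29.9
```

Run:
```python
from h import *
np.set_printoptions(precision=1,suppress=True)
stat(3)
p=optics.camera("wrist"); save(p,"w5.png")
for th,z in(("jar_mid",35),("backstop_face",36)):
    for o in optics.spot_point(p,th)[:1]:
        d=onz(p,o["pixel"],z)-O; print(th,round(o["conf"],2),d@U,d@V)
f=p["frame"].astype(int); m=((f[:,:,0]>140)&(f[:,:,1]<60)&(f[:,:,2]<60)).astype(np.uint8)
M=cv2.moments(m,True); print(M["m00"]); d=onz(p,(M["m01"]/M["m00"],M["m10"]/M["m00"]),52)-O; print("cap top",d@U,d@V, cv2.minAreaRect(cv2.findNonZero(m)))
```

```text
t 15.92 rack x,y,z [  6.9  -0.3 106.5] yaw 1.759 F along -0.44 side -0.22 z -1.08 raw last [ 0.1 -0.1 -1.6]
jar_mid 0.57 30.95923538462705 -0.9720097645915245
backstop_face 0.8 71.18968824507348 1.9528942710574846
456.0
cap top 21.761742062650722 53.52358696569683 ((310.5, 166.5), (29.0, 55.0), 90.0)
```

Request:
jog_arm:
  targets:
    - [[0,0.05,0],[0,0,0]]
    - [[0,0.05,0],[0,0,0]]
    - [[0,0.05,0],[0,0,0]]
    - [[0,0.05,0],[0,0,0]]
    - [[0,0.05,0],[0,0,0]]
    - [[0,0.05,0],[0,0,0]]
    - [[0,0.05,0],[0,0,0]]
    - [[0,0.05,0],[0,0,0]]
    - [[0,0.05,0],[0,0,0]]
    - [[0,0.05,0],[0,0,0]]
    - [[0,0.03,0],[0,0,0]]
    - [[0,0.03,0],[0,0,0]]

```text
clock: 17.07
eef_pos: [589.5, -183.2, 106.5]
tcp_rot: [3.142, -0.0, 1.759]
contact_force: [0.8, -0.1, -2.0]
grip_width: 0.253
gripper_force: 29.9
```

Request:
jog_arm:
  targets:
    - [[0,0.03,0],[0,0,0]]
    - [[0,0.03,0],[0,0,0]]
    - [[0,0.03,0],[0,0,0]]
    - [[0,0.03,0],[0,0,0]]
    - [[0,0.03,0],[0,0,0]]
    - [[0,0.03,0],[0,0,0]]

```text
clock: 17.57
eef_pos: [594.5, -182.2, 106.5]
tcp_rot: [-3.141, -0.0, 1.759]
contact_force: [-3.1, -0.2, -0.8]
grip_width: 0.251
gripper_force: 29.9
```

Request:
jog_arm:
  targets:
    - [[0,0.03,0],[0,0,0]]
    - [[0,0.03,0],[0,0,0]]
    - [[0,0.03,0],[0,0,0]]
    - [[0,0.03,0],[0,0,0]]

```text
clock: 17.9
eef_pos: [597.8, -181.5, 106.4]
tcp_rot: [-3.14, -0.001, 1.759]
contact_force: [-6.0, -0.5, -0.3]
grip_width: 0.249
gripper_force: 30.0
```

```bash
python3 -c "
from h import *
stat(3)"
```

```text
t 18.0 rack x,y,z [ 32.2  -0.2 106.4] yaw 1.759 F along -5.12 side -0.15 z -0.44 raw last [-4.6 -1.  -0.6]
```

Request:
jog_arm:
  targets:
    - [[0,0.025,0],[0,0,0]]
    - [[0,0.025,0],[0,0,0]]
    - [[0,0.025,0],[0,0,0]]

```text
clock: 18.25
eef_pos: [600.2, -181.2, 106.4]
tcp_rot: [-3.141, -0.0, 1.759]
contact_force: [-5.5, -0.5, -0.3]
grip_width: 0.249
gripper_force: 29.9
```

Request:
jog_arm:
  targets:
    - [[0,0.025,0],[0,0,0]]
    - [[0,0.025,0],[0,0,0]]
    - [[0,0.025,0],[0,0,0]]

```text
clock: 18.5
eef_pos: [602.8, -180.7, 106.5]
tcp_rot: [3.141, -0.0, 1.759]
contact_force: [-4.6, -0.3, -0.0]
grip_width: 0.249
gripper_force: 29.9
```

Request:
jog_arm:
  targets:
    - [[0,0.025,0],[0,0,0]]
    - [[0,0.025,0],[0,0,0]]
    - [[0,0.025,0],[0,0,0]]

```text
clock: 18.75
eef_pos: [605.0, -180.3, 106.5]
tcp_rot: [3.141, -0.0, 1.759]
contact_force: [-4.3, -0.0, 0.1]
grip_width: 0.249
gripper_force: 29.9
```

Request:
jog_arm:
  targets:
    - [[0,0.025,0],[0,0,0]]
    - [[0,0.025,0],[0,0,0]]
    - [[0,0.025,0],[0,0,0]]
    - [[0,0.025,0],[0,0,0]]

```text
clock: 19.08
eef_pos: [608.0, -179.7, 106.5]
tcp_rot: [3.141, -0.0, 1.759]
contact_force: [-3.4, 0.2, -1.2]
grip_width: 0.252
gripper_force: 29.9
```

Request:
jog_arm:
  targets:
    - [[0,0.025,0],[0,0,0]]
    - [[0,0.025,0],[0,0,0]]
    - [[0,0.025,0],[0,0,0]]
    - [[0,0.025,0],[0,0,0]]

```text
clock: 19.42
eef_pos: [610.9, -179.1, 106.4]
tcp_rot: [3.141, -0.0, 1.759]
contact_force: [-2.8, -0.6, -1.1]
grip_width: 0.255
gripper_force: 29.9
```

Request:
jog_arm:
  targets:
    - [[0,0.025,0],[0,0,0]]
    - [[0,0.025,0],[0,0,0]]
    - [[0,0.025,0],[0,0,0]]

```text
clock: 19.67
eef_pos: [613.1, -178.7, 106.5]
tcp_rot: [3.142, -0.0, 1.759]
contact_force: [-2.6, -0.7, -1.7]
grip_width: 0.251
gripper_force: 29.9
```

Run:
```python
from h import *
stat(4)
p=optics.camera("wrist")
for th,z in(("jar_mid",35),("backstop_face",36)):
    for o in optics.spot_point(p,th)[:1]:
        d=onz(p,o["pixel"],z)-O; print(th,round(o["conf"],2),d@U,d@V)
```

```text
t 19.82 rack x,y,z [ 47.6  -0.4 106.5] yaw 1.759 F along -2.4 side -0.22 z -1.58 raw last [-2.2 -0.9 -1.6]
jar_mid 0.55 71.4037013612231 -0.8816152991804833
backstop_face 0.74 91.26910626473186 1.2721780578279114
```

Request:
jog_arm:
  targets:
    - [[0,0.02,0],[0,0,0]]
    - [[0,0.02,0],[0,0,0]]
    - [[0,0.02,0],[0,0,0]]
    - [[0,0.02,0],[0,0,0]]

```text
clock: 20.3
eef_pos: [615.3, -178.3, 106.5]
tcp_rot: [-3.141, -0.0, 1.759]
contact_force: [-3.4, -1.1, -1.2]
grip_width: 0.25
gripper_force: 29.9
```

Request:
jog_arm:
  targets:
    - [[0,0.02,0],[0,0,0]]
    - [[0,0.02,0],[0,0,0]]
    - [[0,0.02,0],[0,0,0]]

```text
clock: 20.55
eef_pos: [617.2, -177.9, 106.5]
tcp_rot: [3.142, -0.0, 1.759]
contact_force: [-2.5, -0.3, -1.6]
grip_width: 0.25
gripper_force: 29.9
```

Request:
jog_arm:
  targets:
    - [[0,0.02,0],[0,0,0]]
    - [[0,0.02,0],[0,0,0]]

```text
clock: 20.72
eef_pos: [618.3, -177.7, 106.5]
tcp_rot: [-3.142, -0.0, 1.759]
contact_force: [-2.3, 0.0, -1.8]
grip_width: 0.252
gripper_force: 29.9
```

Request:
jog_arm:
  targets:
    - [[0,0.02,0],[0,0,0]]
    - [[0,0.02,0],[0,0,0]]

```text
clock: 20.88
eef_pos: [619.2, -177.4, 106.4]
tcp_rot: [-3.141, -0.0, 1.759]
contact_force: [-5.2, -1.8, -2.1]
grip_width: 0.248
gripper_force: 30.0
```

Request:
jog_arm:
  targets:
    - [[0,0.015,0],[0,0,0]]
    - [[0,0,0],[0,0,0]]

```text
clock: 21.05
eef_pos: [619.3, -177.5, 106.2]
tcp_rot: [-3.14, -0.001, 1.759]
contact_force: [-5.6, -1.2, -1.6]
grip_width: 0.252
gripper_force: 30.0
```

```bash
python3 -c "
from h import *
stat(4)"
```

```text
t 21.2 rack x,y,z [ 53.9  -0.3 106.3] yaw 1.759 F along -5.7 side -0.12 z -1.55 raw last [-5.9 -2.1 -1.7]
```

Request:
jog_arm:
  targets:
    - [[0,0.02,0],[0,0,0]]
    - [[0,0,0],[0,0,0]]

```text
clock: 21.37
eef_pos: [619.4, -177.4, 106.1]
tcp_rot: [-3.139, -0.001, 1.76]
contact_force: [-7.3, -1.6, -1.4]
grip_width: 0.251
gripper_force: 30.0
```

```bash
python3 -c "
from h import *
stat(4)"
```

```text
t 21.52 rack x,y,z [ 54.   -0.2 106.1] yaw 1.759 F along -7.98 side -0.21 z -1.32 raw last [-8.  -0.9 -1.1]
```

Request:
jog_arm:
  targets:
    - [[0,0.009,0],[0,0,0]]
    - [[0,0,0],[0,0,0]]
    - [[0,0,0],[0,0,0]]
    - [[0,0,0],[0,0,0]]

```text
clock: 21.85
eef_pos: [619.5, -177.4, 106.1]
tcp_rot: [-3.138, -0.001, 1.759]
contact_force: [-8.2, -1.8, -1.1]
grip_width: 0.249
gripper_force: 30.0
```

```bash
python3 -c "
from h import *
stat(5)"
```

```text
t 22.05 rack x,y,z [ 54.1  -0.2 106.1] yaw 1.759 F along -8.5 side -0.44 z -1.51 raw last [-8.4 -2.  -1.6]
```

Request:
jog_arm:
  targets:
    - [[0,0,0],[0,0,0]]
    - [[0,0,0],[0,0,0]]
    - [[0,0,0],[0,0,0]]
    - [[0,0,0],[0,0,0]]
    - [[0,0,0],[0,0,0]]
    - [[0,0,0],[0,0,0]]
    - [[0,0,0],[0,0,0]]
    - [[0,0,0],[0,0,0]]
    - [[0,0,0],[0,0,0]]
    - [[0,0,0],[0,0,0]]
    - [[0,0,0],[0,0,0]]
    - [[0,0,0],[0,0,0]]

```text
clock: 23.05
eef_pos: [619.5, -177.4, 106.1]
tcp_rot: [-3.138, -0.001, 1.76]
contact_force: [-8.6, -2.2, -2.1]
grip_width: 0.252
gripper_force: 30.0
```

Run:
```python
from h import *
stat(5)
p=optics.camera("wrist")
for th,z in(("jar_mid",35),("backstop_face",36)):
    for o in optics.spot_point(p,th)[:1]:
        d=onz(p,o["pixel"],z)-O; print(th,round(o["conf"],2),d@U,d@V)
```

```text
t 23.25 rack x,y,z [ 54.1  -0.2 106.1] yaw 1.759 F along -8.76 side -0.52 z -1.34 raw last [-8.2 -1.8 -1.5]
jar_mid 0.95 76.61463274619818 1.3793740006466044
backstop_face 0.56 97.617202597934 0.17846300560528863
```

Request:
jog_arm:
  targets:
    - [[0,-0.02,0],[0,0,0]]
    - [[0,-0.04,0],[0,0,0]]
    - [[0,-0.06,0],[0,0,0]]
    - [[0,-0.1,0],[0,0,0]]
    - [[0,-0.2,0],[0,0,0]]
    - [[0,-0.3,0],[0,0,0]]
    - [[0,-0.4,0],[0,0,0]]
    - [[0,-0.3,0],[0,0,0]]
    - [[0,-0.2,0],[0,0,0]]
    - [[0,-0.1,0],[0,0,0]]
    - [[0,0,0],[0,0,0]]
    - [[0,0,0],[0,0,0]]

```text
clock: 24.4
eef_pos: [570.3, -187.1, 106.7]
tcp_rot: [3.141, 0.0, 1.759]
contact_force: [0.1, 0.6, -1.0]
grip_width: 0.255
gripper_force: 29.9
```

Request:
jog_arm:
  targets:
    - [[0,0,-0.1],[0,0,0]]
    - [[0,0,-0.3],[0,0,0]]
    - [[0,0,-0.5],[0,0,0]]
    - [[0,0,-0.8],[0,0,0]]
    - [[0,0,-0.8],[0,0,0]]
    - [[0,0,-0.8],[0,0,0]]
    - [[0,0,-0.8],[0,0,0]]
    - [[0,0,-0.6],[0,0,0]]
    - [[0,0,-0.3],[0,0,0]]
    - [[0,0,-0.1],[0,0,0]]
    - [[0,0,0],[0,0,0]]
    - [[0,0,0],[0,0,0]]

```text
clock: 25.4
eef_pos: [569.8, -186.8, 258.6]
tcp_rot: [-3.14, -0.001, 1.759]
contact_force: [0.1, -0.4, -2.3]
grip_width: 0.251
gripper_force: 29.9
```

Run:
```python
from h import *
np.set_printoptions(precision=1,suppress=True)
stat(2)
p=optics.camera("wrist"); save(p,"w6.png")
for th,z in(("jar_mid",35),("jar",35),("backstop_face",36)):
    for o in optics.spot_point(p,th)[:1]:
        d=onz(p,o["pixel"],z)-O; print(th,round(o["conf"],2),d@U,d@V)
go([472.5,314.5,255],1.743)
```

```text
t 25.45 rack x,y,z [  3.5  -0.1 258.3] yaw 1.759 F along -0.18 side 0.1 z -2.1 raw last [-0.5  0.6 -1.9]
jar_mid 0.7 77.01345583525371 -3.7527470384548964
jar 0.86 76.20304903062267 -40.512611797467834
backstop_face 0.78 97.83441231861954 -0.8432674513887327
pos [ 569.9 -186.9  258.7] rot [-3.1 -0.   1.8] shift units total [17.  -0.1  0.1]
turn units [-0. -0.  0.] (after shift)
```

View pics/w6.png

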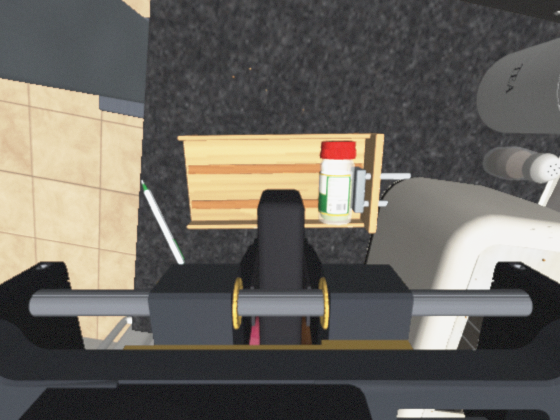

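Request:
jog_arm:
  targets:
    - [[0.25,0,0],[0,0,0]]
    - [[0.5,0,0],[0,0,0]]
    - [[0.8,0,0],[0,0,0]]
    - [[0.85,0,0],[0,0,0]]
    - [[0.85,0,0],[0,0,0]]
    - [[0.85,0,0],[0,0,0]]
    - [[0.85,0,0],[0,0,0]]
    - [[0.85,0,0],[0,0,0]]
    - [[0.85,0,0],[0,0,0]]
    - [[0.85,0,0],[0,0,0]]
    - [[0.85,0,0],[0,0,0]]
    - [[0.85,0,0],[0,0,0]]

```text
clock: 26.65
eef_pos: [517.2, 86.4, 259.6]
tcp_rot: [3.142, -0.0, 1.76]
contact_force: [-0.6, 0.8, -0.2]
grip_width: 0.251
gripper_force: 29.9
```

Request:
jog_arm:
  targets:
    - [[0.85,0,0],[0,0,0]]
    - [[0.85,0,0],[0,0,0]]
    - [[0.85,0,0],[0,0,0]]
    - [[0.85,0,0],[0,0,0]]
    - [[0.85,0,0],[0,0,0]]
    - [[0.85,0,0],[0,0,0]]
    - [[0.85,0,0],[0,0,0]]
    - [[0.8,0,0],[0,0,0]]
    - [[0.6,0,0],[0,0,0]]
    - [[0.3,0,0],[0,0,0.01]]
    - [[0,0,0],[0,0,0]]
    - [[0,0,0],[0,0,0]]

```text
clock: 27.65
eef_pos: [474.5, 310.2, 259.5]
tcp_rot: [-3.141, 0.0, 1.745]
contact_force: [-0.5, -0.6, -1.7]
grip_width: 0.25
gripper_force: 29.9
```

Run:
```python
from h import *
p=optics.camera("wrist"); save(p,"w7.png")
go([472.4,314.4,89.8],1.743)
```

```text
pos [474.8 309.6 259.5] rot [-3.1414e+00  1.0000e-04  1.7444e+00] shift units total [ 0.172 -0.05   5.658]
turn units [-0.0001  0.0001  0.0009] (after shift)
```

Request:
jog_arm:
  targets:
    - [[0.17,-0.05,0.2],[0,0,0]]
    - [[0,0,0.5],[0,0,0]]
    - [[0,0,0.8],[0,0,0]]
    - [[0,0,0.7],[0,0,0]]
    - [[0,0,0.5],[0,0,0]]
    - [[0,0,0.3],[0,0,0]]
    - [[0,0,0],[0,0,0]]
    - [[0,0,0],[0,0,0]]
    - [[0,0,0],[0,0,0]]
    - [[0,0,0],[0,0,0]]

```text
clock: 28.53
eef_pos: [473.5, 314.5, 170.6]
tcp_rot: [3.14, -0.001, 1.743]
contact_force: [0.3, -0.8, -1.7]
grip_width: 0.252
gripper_force: 29.9
```

Run:
```python
from h import *
go([472.4,314.4,89.8],1.743); print(env.read_state()["contact_force"].round(1) if hasattr(env.read_state()["contact_force"],"round") else env.read_state()["contact_force"])
```

```text
pos [473.5 314.5 170.6] rot [ 3.1399e+00 -6.0000e-04  1.7432e+00] shift units total [ 1.000e-03 -4.200e-02  2.692e+00]
turn units [ 0.0011 -0.0004  0.0002] (after shift)
[ 0.3 -0.8 -1.7]
```

Request:
jog_arm:
  targets:
    - [[0,-0.035,0],[0,0,0]]
    - [[0,0,0.2],[0,0,0]]
    - [[0,0,0.2],[0,0,0]]
    - [[0,0,0.2],[0,0,0]]
    - [[0,0,0.2],[0,0,0]]
    - [[0,0,0.2],[0,0,0]]

```text
clock: 29.03
eef_pos: [471.9, 314.2, 138.7]
tcp_rot: [-3.141, 0.0, 1.743]
contact_force: [0.0, 0.0, -0.7]
grip_width: 0.252
gripper_force: 29.9
```

Request:
jog_arm:
  targets:
    - [[0,0,0.2],[0,0,0]]
    - [[0,0,0.25],[0,0,0]]
    - [[0,0,0.25],[0,0,0]]
    - [[0,0,0.25],[0,0,0]]
    - [[0,0,0.2],[0,0,0]]
    - [[0,0,0],[0,0,0]]

```text
clock: 29.53
eef_pos: [471.6, 314.0, 103.6]
tcp_rot: [-3.14, 0.0, 1.743]
contact_force: [0.7, 0.1, -2.2]
grip_width: 0.253
gripper_force: 29.9
```

Run:
```python
from h import *
go([472.4,314.4,89.8],1.743)
```

```text
pos [471.6 314.  103.6] rot [-3.1398e+00  5.0000e-04  1.7433e+00] shift units total [0.01  0.029 0.46 ]
turn units [-0.0012  0.0003  0.0002] (after shift)
```

In the slot without contact; lower the rest and feel for the seat.

Request:
jog_arm:
  targets:
    - [[0.01,0.02,0.15],[0,0,0]]
    - [[0,0,0.13],[0,0,0]]
    - [[0,0,0.1],[0,0,0]]
    - [[0,0,0.05],[0,0,0]]
    - [[0,0,0],[0,0,0]]
    - [[0,0,0],[0,0,0]]

```text
clock: 30.03
eef_pos: [472.6, 314.7, 92.2]
tcp_rot: [3.141, -0.0, 1.743]
contact_force: [0.1, -0.7, -1.9]
grip_width: 0.255
gripper_force: 29.9
```

Request:
jog_arm:
  targets:
    - [[0,0,0.05],[0,0,0]]
    - [[0,0,0.025],[0,0,0]]
    - [[0,0,0],[0,0,0]]
    - [[0,0,0],[0,0,0]]

```text
clock: 30.37
eef_pos: [472.6, 314.6, 89.9]
tcp_rot: [3.141, -0.0, 1.743]
contact_force: [-0.5, 0.1, -2.2]
grip_width: 0.253
gripper_force: 29.9
```

Request:
jog_arm:
  targets:
    - [[0,0,0.01],[0,0,0]]
    - [[0,0,0.01],[0,0,0]]
    - [[0,0,0],[0,0,0]]

```text
clock: 30.62
eef_pos: [472.6, 314.7, 89.7]
tcp_rot: [3.141, -0.0, 1.743]
contact_force: [-1.9, -0.6, 4.9]
grip_width: 0.249
gripper_force: 29.9
```

Seated (upward 5 N). Release, let settle, and lift off.

Request:
jog_arm:
  targets:
    - [[0,0,0],[0,0,0]]
    - [[0,0,0],[0,0,0]]
    - [[0,0,0],[0,0,0]]
    - [[0,0,0],[0,0,0]]
    - [[0,0,0],[0,0,0]]
    - [[0,0,0],[0,0,0]]
    - [[0,0,0],[0,0,0]]
    - [[0,0,0],[0,0,0]]
    - [[0,0,0],[0,0,0]]
    - [[0,0,0],[0,0,0]]
    - [[0,0,0],[0,0,0]]
    - [[0,0,0],[0,0,0]]
  claw: 1

```text
clock: 31.62
eef_pos: [472.6, 314.6, 89.3]
tcp_rot: [3.142, -0.0, 1.743]
contact_force: [-0.4, -0.3, -0.6]
grip_width: 0.988
gripper_force: 0.0
```

Request:
jog_arm:
  targets:
    - [[0,0,-0.1],[0,0,0]]
    - [[0,0,-0.3],[0,0,0]]
    - [[0,0,-0.6],[0,0,0]]
    - [[0,0,-0.8],[0,0,0]]
    - [[0,0,-0.8],[0,0,0]]
    - [[0,0,-0.8],[0,0,0]]
    - [[0,0,-0.8],[0,0,0]]
    - [[0,0,-0.6],[0,0,0]]
    - [[0,0,-0.3],[0,0,0]]
    - [[0,0,0],[0,0,0]]
    - [[0,0,0],[0,0,0]]
    - [[0,0,0],[0,0,0]]

```text
clock: 32.62
eef_pos: [472.2, 314.4, 241.2]
tcp_rot: [-3.14, 0.0, 1.743]
contact_force: [0.4, 0.3, 0.1]
grip_width: 0.999
gripper_force: 0.0
```

Run:
```python
from h import *
np.set_printoptions(precision=1,suppress=True)
w=optics.camera("wrist"); t=optics.camera("top")
for th,z in(("scraper",6),("stand",0)):
    print(th,[(round(o["conf"],2),onz(w,o["pixel"],z)[:2]) for o in optics.spot_point(w,th)[:3]])
# dark handle region check vs predicted rectangle at z=110
f=w["frame"].astype(int); c,s=np.cos(np.radians(10)),np.sin(np.radians(10))
P=lambda dx,dy,z:proj(w,np.array([472.4+c*dx-s*dy,314.5+s*dx+c*dy,z])).round().astype(int)
for dx in(-20,-16,-8,0,8,16,20): print(dx,[f[tuple(P(dx,dy,110 if abs(dx)<13 else 72))].tolist() for dy in(0,25)])
for th,z in(("jar_mid",35),("backstop_face",36),("onion",0),("lemon_loose",0),("tea_mug",0)):
    for o in optics.spot_point(t,th)[:1]:
        X=onz(t,o["pixel"],z); d=X-O; print(th,round(o["conf"],2),X[:2],"rack",d@U,d@V)
```

```text
scraper [(0.64, array([459.7, 469.3]))]
stand []
-20 [[222, 160, 102], [226, 161, 104]]
-16 [[223, 158, 102], [224, 163, 106]]
-8 [[68, 67, 70], [73, 73, 76]]
0 [[75, 73, 78], [80, 77, 84]]
8 [[75, 74, 79], [81, 80, 84]]
16 [[225, 161, 104], [224, 159, 104]]
20 [[233, 172, 109], [232, 171, 109]]
jar_mid 0.81 [ 647.2 -166.6] rack 83.39328734048495 5.168426720632
backstop_face 0.5 [ 660.  -171.8] rack 94.92806096148061 -2.3689297736017525
onion 0.57 [ 561.9 -427.2] rack -49.355484769575995 -234.82120634698438
lemon_loose 0.91 [ 457.8 -427.7] rack -151.74306118899125 -215.7659074905288
tea_mug 0.98 [452.6  63.7] rack -64.49428049177884 267.9125269375119
```

```bash
python3 -c "
from h import *
print(job.hand_in())"
```

```text
the job is handed in; nothing more can be done
None
```

The job is handed in; no verdict came back. The jar was pushed home and held at about 8.6 N for over a second, then left parked behind the ridge, and the scraper is back in its stand and released. I viewed 11 pictures, one over the limit of 10.

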